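# Open the gravity-latched gate of a caustic pail pen

### The arm

A 6-joint arm with a two-finger parallel gripper is mounted at the origin on the work surface. World frame = base frame: x ahead of the robot, y to its left, z up, the work surface at z = 0. Lengths are in m, angles in rad, forces in N, time in s.
With the tool pointing down it reaches from about 0.4 to 0.825 m from the base axis. Payload 7 kg.
Tool frame: the origin (TCP) lies at the very end of the fingers, on their centre line; the grasp point (between the pads) lies 19 mm behind it (tcp_to_grasp is the distance from the TCP to the grasp point, in m); x points along the fingers, z is the direction in which the jaws open and shut, and the axes are right-handed (so a half turn about x gives the same grasp; the last joint's range is limited). The gripper opens to 88 mm and grips with 3 to 60 N. Pads are 19 mm wide; open, the fingers measure 130 mm over their backs; the gripper's body (78 mm by 193 mm) begins 47 mm behind the grasp point.
Start: joints at [1.483, 0.359, 0.012, 0, -1.224, -0.288], TCP at [0.248, 0.628, 0.227] pointing down, gripper open.
Joint ranges: [-3.07, 3.07], [-1.43, 2.12], [-1.02, 1.25], [-3.03, 1.67], [-3.05, -0], [-3.03, 3.03]. Speed limits (rad/s): [2.39, 2.39, 3.01, 3.14, 3.14, 3.14].

### API

Orientations are given as [roll, pitch, yaw] about the fixed x, y, z axes, in that order (R = Rz(yaw) Ry(pitch) Rx(roll)).
In Python, from station import get_state, grab_frame, job_done, tcp_to_grasp gives the robot as it stands. The module is installed in compiled form; this text tells all that it offers.
- The arm moves only by the shell command python3 -m crank 'ROWS' [FORCE]. ROWS is JSON, a list of rows, each a list of 7 numbers: the shift along the tool's x, y, z in m, then the turn, a rotation vector about the tool's x, y, z in rad, then the opening, from 0 (shut) to 1 (fully open). In form: [[x, y, z, wx, wy, wz, fingers], ...]. A call has 1 to 10 rows; each row is the pose to reach, as a shift and turn from the pose commanded when the call began, along the tool's axes at that moment; what a row does not reach only later rows make up. A row lasts 1/8 s, in which the tool goes at most 62.5 mm and 10.7 degrees, less where a joint would pass 70% of its speed; a pose out of reach is approached as far as the arm can. A call with a gripper value outside its range is refused whole. The fingers move at their own pace and stop on an object; FORCE is the grip in N (left out, the last holds). Time passes only in rows, so rows that repeat a pose let the fingers close. It gives the time, the measured TCP pose, the force and the opening at its end, in the units of the state.
- get_state(): the state, without advancing time (a new reading comes with each control period).
- grab_frame(name): name is "scene" or "side" or "wrist"; returns a dict with "pixels" (384x512x3 uint8, red, green, blue), "vfov" (degrees; the focal length in pixels is half the picture's height over the tangent of half this angle, whatever the lens; pixels are square), "cx", "cy" (the principal point, pixels), "k1" (the pictures are not rectified: a ray, as slopes to the right and down, at radius r is drawn at 1 + k1 r^2 times it, then the intrinsics apply), "extrinsics" (4x4, takes a point from world to camera coordinates). Camera axes: x right, y up, looking along -z (the intrinsics and any distortion apply to the point x, -y, -z); pixel columns grow to the right and rows downward; lengths in m; the calibration is good to about 2 mm. A picture is of the moment at which its call begins. There is no depth.
- job_done(): hands the job in, once; it reports no verdict.
The state is a dict: "t": time; "q": joint angles; "qd": joint speeds; "joint_efforts": joint torques, N m; "eef_pos": TCP position; "ee_rot": TCP orientation; "force": force on the tool from outside, world axes, zero at the start; "moment": the same for the moment, N m; "width": finger opening in m.
Only numpy, scipy, OpenCV 4.12 (cv2) and the standard library are available. Lean on these libraries where they do the work, as an engineer would, in place of code of your own. Each camera call takes 0.05 s, during which the arm holds its last target.

### The job

Open the small steel gate in front of the tray of chemical pails. Press its thumb lever gently, without bearing hard on it at the end of its travel, so that the latch bar lifts clear of its catch, then draw the gate towards the robot's side without forcing the bar against the catch, and swing it smoothly until it stands square to its closed position or further. Leave it standing open with the latch bar dropped, and leave the pails and bottle in the tray, and the jug and beaker beside it, where they are.

Things in the scene. Friction and masses are not known exactly. Their poses are not given: they have to be found in the camera images.
- pen: Fixed grey spill tray, 180 deep, 340 wide, rim 30 high, with a steel guard rail on back and sides (144 high). Origin on the bench under the closed gate's plane; +x points into the tray, away from the robot, +y towards the gate's hinge. The gate, a steel grille 242 long and 10 thick, top edge about 155 above the bench, lies along pen y and opens only outwards (towards pen -x).
- hinge_foot (a point): Point fixed to the pen: the foot of the gate's vertical hinge axis, on the bench, at pen (0, 130, 0) mm. Hinge post and catch post stand in height-adjustable sockets: gate, latch and catch together are set anywhere from 17 mm lower to 17 mm higher than the heights given here, differently each time, and this is NOT measured: it must be found by feel (or seen).
- lever_spot (a point): Point fixed to the pen at pen (-38, 20, 165) mm: where the floor centre of the thumb lever lies, gate shut, at middle height setting (really up to 17 mm lower or higher). The lever is a dished metal tray, inside 48 (x) by 52 (y), edges 11 high all round: shut fingertips fit in it to press down and, by its edges, pull the gate. It turns with the gate.
- pivot_spot (a point): Point fixed to the pen at pen (-18, -35, 135) mm: the latch's level pivot (axis along pen x), gate shut, middle setting. The latch is a see-saw: lever on the hinge side, and a bar 10 thick, 12 high with a drop weight on the catch side. The lever takes 3 to 4 N; its centre sinks 16 mm to a hard stop, and the bar clears the catch only in the last 3 mm. Over 25 N on gate or latch harms them.
- catch_spot (a point): Point fixed to the pen at pen (-30, -145, 153) mm: the top middle of the catch's front lip at middle height setting. The catch is a steel hook on the post at the gate's free end; its lip is 8 (x) by 20 (y). The bar lies 3 mm behind the lip, its underside 24 mm below the lip's top, and must rise above it before the gate can be drawn out; until then the gate only moves 3 mm and jams.
- gate (a joint): Angle of the gate about its hinge, rad: 0 closed, grows as it opens towards the robot's side, stop at 1.75. The hinge is a little stiff (about 0.2 N m) and stays where it is left.
- latch (a joint): Angle of the latch bar about its pivot, rad: 0 dropped (level), grows as the thumb lever goes down, stop at 0.30. It falls back by its own weight.
- pail_a: Black lidded pail, 93 across, 115 high, in the tray; origin at the centre of its underside. Leave alone.
- pail_b: Another such pail in the tray. Leave alone.
- flask: White bottle, 64 across, 190 high, in the tray; origin at the centre of its underside. Leave alone.
- jug: Clear jug with a handle, 100 across, 130 high, on the bench on the hinge side; origin at the centre of its underside. Leave alone.
- beaker: Clear open beaker, 80 across, 100 high, on the bench on the catch side; origin at the centre of its underside. Leave alone.

How it is judged:
On the way, in this order (a step that is already met when the one before it is completed fails the run):
1. the latch bar is lifted while the gate is still closed (value of joint latch above 0.2 rad and value of joint gate below 0.05 rad), for 0.1 s.
2. the gate has come out past the catch and is ajar (value of joint gate above 0.2 rad), for 0.1 s.
At the end, for the whole second after the job is handed in: The gate stands open by at least 1.4 rad (80 degrees), at rest (under 0.05 rad/s), with the latch bar dropped (under 0.05 rad) (value of joint gate above 1.4 rad and velocity of joint gate between -0.05 and 0.05 rad/s and value of joint latch below 0.05 rad); the robot touches nothing.
It fails at once if the fingers or arm bear on the gate or its latch with more than 25 N (contact force between any of the fingers, the arm and gate above 25 N).
It fails at once if the gate is flung faster than 2 rad/s (velocity of joint gate above 2 rad/s).
It fails at once if a pail, the bottle in the tray, the jug or the beaker is moved by more than 20 mm (distance of any of pail_a, pail_b, flask, jug, beaker from where it was at the start of the episode above 0.02 m).
It also fails if it takes over 58 s, if anything falls off the work surface, if the arm or the gripper's body presses on something with over 40 N, if the wrist force passes 120 N, or if a joint passes its speed limit or range.

## Working session

There is one attempt and no reset: what is moved stays moved. The work goes in short steps, Python scripts to look and compute and a shell command to move; the robot and the scene stay as the last step left them, time stands still between calls to the robot, and variables do not carry over. Pictures are saved under pics/ and viewed, and the job is handed in when it is done.

```bash
mkdir -p pics; ls; cat > h.py <<'E'
import numpy as np, cv2
from station import get_state, grab_frame
def grab(n,tag):
    f=grab_frame(n); cv2.imwrite(f'pics/{tag}.png',f['pixels'][:,:,::-1]); 
    np.savez(f'pics/{tag}.npz',**{k:np.array(v) for k,v in f.items()}); return f
def load(tag): return dict(np.load(f'pics/{tag}.npz'))
def K(f):
    fl=192/np.tan(np.radians(float(f['vfov']))/2); return np.array([[fl,0,float(f['cx'])],[0,fl,float(f['cy'])],[0,0,1]])
def ray(f,u,v):
    d=np.array([float(f['k1']),0,0,0])
    p=cv2.undistortPointsIter(np.array([[[u,v]]],float),K(f),d,None,None,(3,100,1e-10))[0,0]
    E=np.array(f['extrinsics']); R=E[:3,:3]; o=-R.T@E[:3,3]
    w=R.T@np.array([p[0],-p[1],-1]); return o,w/np.linalg.norm(w)
def onz(f,u,v,z):
    o,w=ray(f,u,v); return o+w*(z-o[2])/w[2]
def tri(rs):
    A=0;b=0
    for o,w in rs:
        P=np.eye(3)-np.outer(w,w); A=A+P; b=b+P@o
    x=np.linalg.solve(A,b); return x,[np.linalg.norm((np.eye(3)-np.outer(w,w))@(x-o)) for o,w in rs]
def proj(f,X):
    E=np.array(f['extrinsics']); c=E[:3,:3]@np.array(X)+E[:3,3]
    x,y=c[0]/-c[2],-c[1]/-c[2]; s=1+float(f['k1'])*(x*x+y*y); k=K(f); return k[0,0]*x*s+k[0,2],k[0,0]*y*s+k[1,2]
E
python3 - <<'E'
from h import *
for n in ['scene','side','wrist']:
    f=grab(n,n+'0'); print(n,f['vfov'],f['cx'],f['cy'],f['k1'],np.round(ray(f,256,192),3))
s=get_state(); print(s)
E
```

```text
pics
scene 53.853032391411695 260.2772655876859 190.33883467219732 -0.07314547869088812 [[ 1.051  0.556  0.821]
 [-0.431 -0.544 -0.72 ]]
side 56.40489150397366 258.506513602229 193.64607394653078 0.034261328378258904 [[ 0.121  0.584  0.677]
 [ 0.556 -0.59  -0.585]]
wrist 60.11560492183128 247.46454244245894 191.65054525318487 0.02079897485519706 [[ 0.316  0.6    0.384]
 [-0.263  0.073 -0.962]]
{'t': 0.15, 'q': array([ 1.48313070e+00,  3.59226725e-01,  1.12766012e-02, -2.17800466e-04,
       -1.22412015e+00, -2.88076844e-01]), 'qd': array([-0.00010046, -0.00280528,  0.00202434,  0.00338067, -0.00060423,
        0.00152017]), 'joint_efforts': array([-3.63232775e-04, -5.83275712e+01,  2.93292314e+01,  7.00121731e+00,
        8.85014771e-03, -9.95330674e-05]), 'eef_pos': array([0.24761715, 0.62754519, 0.2258449 ]), 'ee_rot': array([ 0.12872029,  1.56950603, -1.81789265]), 'force': array([-0.43891095, -0.42802007, -0.19265207]), 'moment': array([ 0.0552234 ,  0.04150377, -0.01120328]), 'width': 0.08757432897645784}
```

View pics/scene0.png

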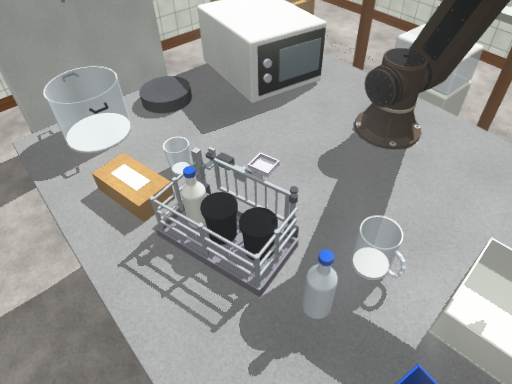

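View pics/side0.png

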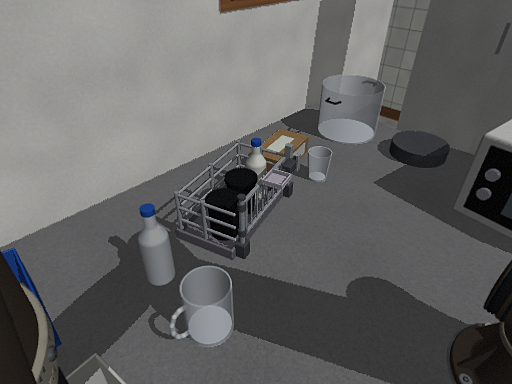

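View pics/wrist0.png

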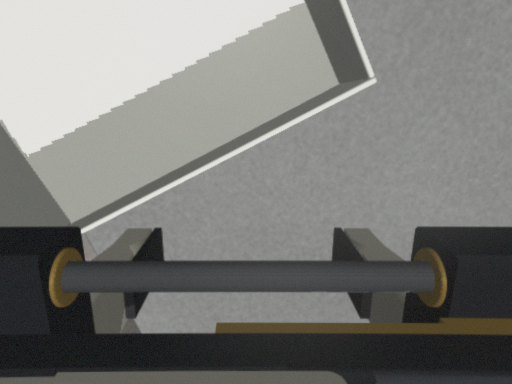

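```bash
python3 - <<'E'
import cv2
a=cv2.imread('pics/scene0.png')[120:300,140:310]; cv2.imwrite('pics/sc_z.png',cv2.resize(a,None,fx=3.3,fy=3.3,interpolation=2))
a=cv2.imread('pics/side0.png')[125:265,165:345]; cv2.imwrite('pics/si_z.png',cv2.resize(a,None,fx=4,fy=4,interpolation=2))
E
```

```text
(no output)
```

View pics/sc_z.png

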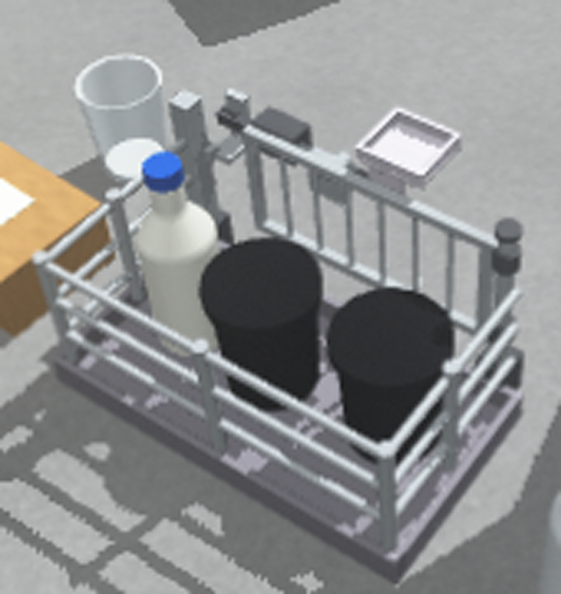

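View pics/si_z.png

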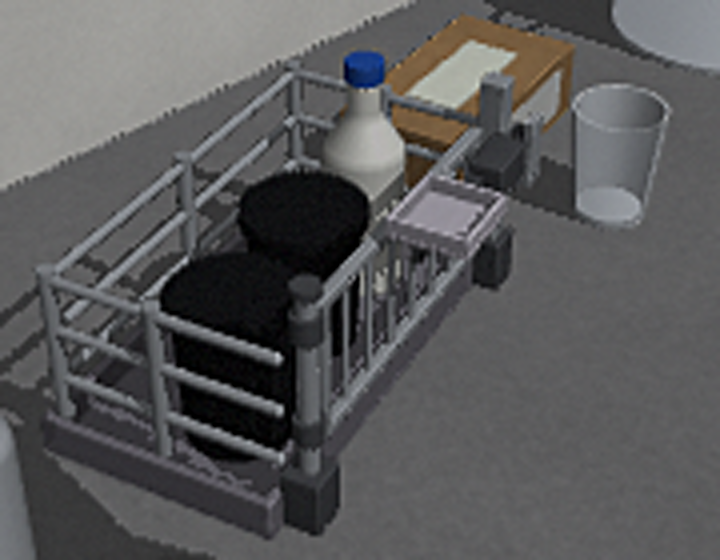

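```bash
python3 - <<'E'
from h import *
A=load('scene0');B=load('side0')
s=lambda x,y:ray(A,140+(x+.5)/3.3-.5,120+(y+.5)/3.3-.5)
d=lambda x,y:ray(B,165+(x+.5)/4-.5,125+(y+.5)/4-.5)
P={}
for n,a,b in [('ic',(355,155),(425,178)),('oc',(400,108),(508,208)),('oh',(460,143),(465,248)),('ih',(428,187),(383,222)),
  ('hingetop',(509,225),(304,284)),('railBH',(386,448),(46,272)),('railBC',(43,258),(295,70)),('railBM',(200,347),(182,158)),('catchposttop',(186,100),(498,78)),('cap',(162,165),(364,62))]:
    x,e=tri([s(*a),d(*b)]); P[n]=x; print(n,np.round(x*1000,1),np.round(np.array(e)*1000,1))
u=P['railBH']-P['railBC'];print('yaw of +y from rail',np.degrees(np.arctan2(u[1],u[0])),np.linalg.norm(u))
u=P['hingetop']-P['catchposttop'];print('yaw of +y posts',np.degrees(np.arctan2(u[1],u[0])),np.linalg.norm(u))
u=P['ih']+P['oh']-P['ic']-P['oc'];print('lever',np.degrees(np.arctan2(u[1],u[0])),np.linalg.norm(u)/2)
u=P['ih']-P['oh']+P['ic']-P['oc'];print('lever x',np.degrees(np.arctan2(u[1],u[0])),np.linalg.norm(u)/2)
print('lever c',sum(P[k] for k in['ih','oh','ic','oc'])/4)
for p in [(275,535),(45,445)]:
  o,w=d(*p);print((o-w*o[2]/w[2])*1000)
for p in [(400,580),(55,375)]:
  o,w=s(*p);print((o-w*o[2]/w[2])*1000)
E
```

```text
ic [629.3 -10.1 183.7] [1.5 1.5]
oc [570.3 -25.  184. ] [1.9 1.9]
oh [559.9  32.  183.7] [1.6 1.6]
ih [610.8  51.6 185.9] [3.8 3.8]
hingetop [598.4 127.3 189.7] [0.7 0.7]
railBH [766.5 190.8 145.5] [0.2 0.2]
railBC [ 852.1 -110.   142.4] [0.1 0.1]
railBM [810.9  41.3 145.1] [0. 0.]
catchposttop [ 687.5 -156.   178.4] [1.1 1.1]
cap [753.  -84.1 195.3] [0. 0.]
yaw of +y from rail 105.89287982152047 0.3127831265545851
yaw of +y posts 107.4642269035933 0.2972500707087468
lever 103.72617545954122 0.06110668859093826
lever x 17.417191946890835 0.05758653564833422
lever c [0.59257576 0.01215926 0.1843263 ]
[603.83279379 153.20060342   0.        ]
[778.56593116 204.37206317   0.        ]
[771.26944876 207.49857806   0.        ]
[ 868.89839202 -123.53419362    0.        ]
```

```bash
cat >> h.py <<'E'
from scipy.spatial.transform import Rotation as Ro
O=np.array([.6344,.0029]); YAW=np.radians(16.)
def Rt(s=None):
    s=s or get_state(); return Ro.from_euler('xyz',s['ee_rot']).as_matrix()
def plan(pos,jaw_deg,cmdpos=None,cmdR=None):
    "tool down, jaw (tool z) at yaw jaw_deg; prints shift & rotvec in tool axes"
    s=get_state(); R=Rt(s) if cmdR is None else cmdR; p=s['eef_pos'] if cmdpos is None else np.array(cmdpos)
    x=np.array([0,0,-1.]); a=np.radians(jaw_deg); z=np.array([np.cos(a),np.sin(a),0]); T=np.c_[x,np.cross(z,x),z]
    return R.T@(np.array(pos)-p), Ro.from_matrix(R.T@T).as_rotvec()
def st():
    s=get_state(); R=Rt(s); print('t',round(s['t'],2),'p',np.round(s['eef_pos']*1000,1),'jaw',round(np.degrees(np.arctan2(R[1,2],R[0,2])),2),'tip',np.round(R[:,0],3),'F',np.round(s['force'],2),'w',round(s['width'],4),'q',np.round(s['q'],2))
def pen2w(x,y): return O+np.array([[np.cos(YAW),-np.sin(YAW)],[np.sin(YAW),np.cos(YAW)]])@np.array([x,y])/1000
E
python3 - <<'E'
from h import *
st(); print(np.round(Rt(),3))
for j in (106,-74): print(plan([.592,.012,.3],j))
A=load('scene0')
for n,u,v,z in [('jugtop',381,230,.13),('jug bot',371,263,0),('beakerbot',180,168,0),('bottlecap',326,256,.19),('bottlebot',317,315,0)]: print(n,onz(A,u,v,z))
E
```

```text
t 0.15 p [247.6 627.5 225.8] jaw -111.53 tip [-0.    -0.001 -1.   ] F [-0.44 -0.43 -0.19] w 0.0876 q [ 1.48  0.36  0.01 -0.   -1.22 -0.29]
[[-0.     0.93  -0.367]
 [-0.001 -0.367 -0.93 ]
 [-1.     0.     0.001]]
(array([-0.07349361,  0.54628493,  0.44628004]), array([ 2.48652293e+00,  3.34626334e-04, -1.66087468e-03]))
(array([-0.07349361,  0.54628493,  0.44628004]), array([-6.55069193e-01,  1.28778463e-03,  2.59457654e-04]))
jugtop [0.49745505 0.31771579 0.13      ]
jug bot [0.49934118 0.3224859  0.        ]
beakerbot [ 6.77176205e-01 -3.09310726e-01 -1.11022302e-16]
bottlecap [0.68167343 0.30670478 0.19      ]
bottlebot [ 7.05746267e-01  3.30453984e-01 -1.11022302e-16]
```

```bash
python3 -m crank '[[-0.04,0.02,0.016,0,0,0,0],[-0.074,0.055,0.045,-0.065,0,0,0],[-0.074,0.1,0.082,-0.12,0,0,0],[-0.074,0.146,0.119,-0.175,0,0,0],[-0.074,0.19,0.155,-0.23,0,0,0],[-0.074,0.236,0.193,-0.285,0,0,0],[-0.074,0.281,0.23,-0.34,0,0,0],[-0.074,0.327,0.267,-0.395,0,0,0],[-0.074,0.372,0.304,-0.45,0,0,0],[-0.074,0.417,0.341,-0.5,0,0,0]]' 10; python3 -c "
from h import *
st();print(plan([.592,.012,.3],-74))"
```

```text
t: 1.4
eef_pos: [0.511, 0.1558, 0.3006]
ee_rot: [2.459, 1.571, 1.014]
force: [0.9, 1.3, -0.4]
width: 0.0005
t 1.4 p [511.  155.8 300.6] jaw -82.77 tip [ 0.  0. -1.] F [ 0.88  1.34 -0.4 ] w 0.0005 q [ 0.66  0.08 -0.18 -0.   -1.31  1.03]
(array([0.00061283, 0.06228303, 0.15289375]), array([-0.15304776, -0.0001698 , -0.00016122]))
```

```bash
python3 -m crank '[[0.0,0.022,0.053,-0.05,0,0,0],[0.0,0.042,0.104,-0.1,0,0,0],[0.01,0.062,0.153,-0.153,0,0,0],[0.05,0.062,0.153,-0.153,0,0,0],[0.06,0.062,0.153,-0.153,0,0,0],[0.06,0.062,0.153,-0.153,0,0,0]]'; python3 -c "
from h import *
st()
for n in ['scene','side','wrist']: grab(n,n+'1')
a=cv2.imread('pics/scene1.png')[100:280,140:310]; cv2.imwrite('pics/sc_z1.png',cv2.resize(a,None,fx=3.3,fy=3.3,interpolation=2))
a=cv2.imread('pics/side1.png')[85:225,195:375]; cv2.imwrite('pics/si_z1.png',cv2.resize(a,None,fx=4,fy=4,interpolation=2))"
```

```text
t: 2.15
eef_pos: [0.5907, 0.0137, 0.2405]
ee_rot: [-1.249, 1.57, -2.542]
force: [0.1, 0.1, 0.8]
width: 0.0003
t 2.15 p [590.7  13.7 240.5] jaw -74.08 tip [-0.001 -0.001 -1.   ] F [0.07 0.13 0.84] w 0.0003 q [ 0.35  0.21 -0.16  0.   -1.2   1.49]
```

View pics/wrist1.png

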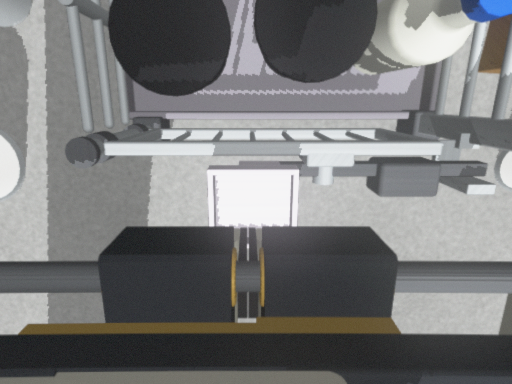

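View pics/sc_z1.png

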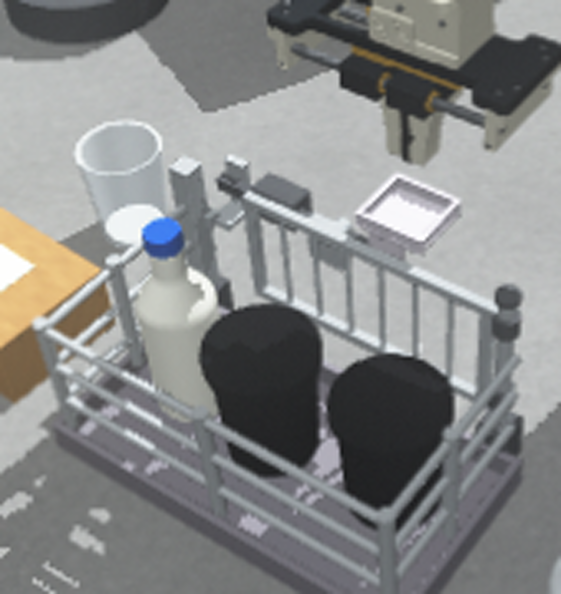

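View pics/si_z1.png

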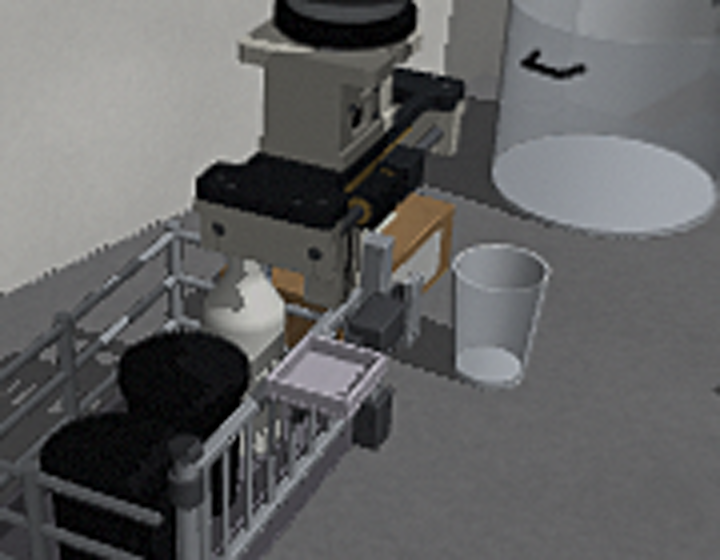

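```bash
python3 -c "
import cv2
a=cv2.imread('pics/wrist1.png')[120:240,60:320]; cv2.imwrite('pics/w_z1.png',cv2.resize(a,None,fx=3,fy=3,interpolation=2))"
```

```text
(no output)
```

View pics/w_z1.png

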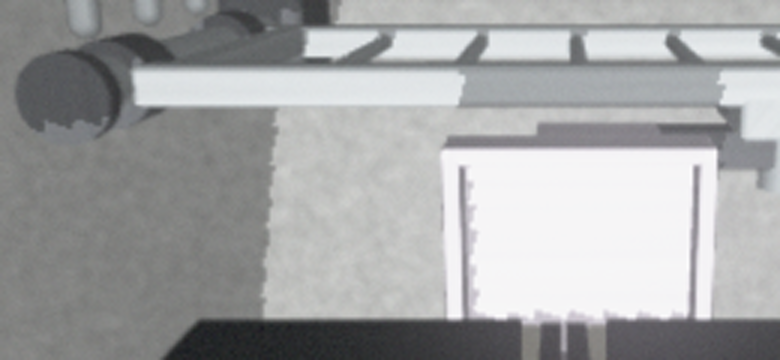

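```bash
python3 - <<'E'
from h import *
A=load('scene1');B=load('side1');W=load('wrist1')
s=lambda x,y:ray(A,140+(x+.5)/3.3-.5,100+(y+.5)/3.3-.5)
d=lambda x,y:ray(B,195+(x+.5)/4-.5,85+(y+.5)/4-.5)
w=lambda x,y:ray(W,60+(x+.5)/3-.5,120+(y+.5)/3-.5)
ih=tri([s(428,252),d(262,380),w(444,148)]); ic=tri([s(355,221),d(312,338),w(717,148)])
oh=tri([s(460,210),d(345,408)]); oc=tri([s(400,174),d(388,368)])
for n,p in zip(['ih','ic','oh','oc'],[ih,ic,oh,oc]): print(n,np.round(p[0]*1000,1),np.round(np.array(p[1])*1000,1))
print('c',(ih[0]+ic[0]+oh[0]+oc[0])/4)
for z in (.18,.184,.188):
  P=[]
  for p in [(444,148),(717,148),(446,318),(713,318),(134,66),(720,66)]:
    o,v=w(*p); P.append((o+v*((z if p[1]!=66 else z-.021)-o[2])/v[2])[:2]*1000)
  print(z,np.round(P,1).tolist(),'w',np.linalg.norm(P[0]-P[1]),'yaw',np.degrees(np.arctan2(*(P[0]-P[1])[::-1])),'gate yaw',np.degrees(np.arctan2(*(P[4]-P[5])[::-1])))
E
```

```text
ih [611.6  49.1 185.4] [5.1 3.3 2.6]
ic [627.6 -12.8 182.1] [2.4 3.2 0.9]
oh [560.1  32.1 183.2] [1.9 1.9]
oc [570.3 -25.  184. ] [1.9 1.9]
c [0.59240296 0.0108525  0.18369205]
0.18 [[610.9, 46.8], [627.8, -12.5], [571.2, 36.3], [588.6, -24.5], [604.9, 124.5], [643.9, -11.2]] w 61.62282682163229 yaw 105.95556986838172 gate yaw 106.01867705000271
0.184 [[611.8, 46.6], [628.4, -11.6], [572.8, 36.3], [589.9, -23.4], [605.9, 123.0], [644.2, -10.4]] w 60.50534015650536 yaw 105.95556986838172 gate yaw 106.0186770500027
0.188 [[612.7, 46.3], [629.0, -10.8], [574.5, 36.2], [591.2, -22.4], [606.8, 121.5], [644.5, -9.7]] w 59.38785349137847 yaw 105.9555698683818 gate yaw 106.01867705000267
```

```bash
python3 -c "
from h import *
st();print(plan([.584,.008,.190],-74))"
```

```text
t 2.3 p [591.6  14.3 242.3] jaw -74.04 tip [ 0.002  0.    -1.   ] F [-0.3  -0.46 -0.06] w 0.0004 q [ 0.35  0.21 -0.16  0.   -1.2   1.49]
(array([ 0.05225681, -0.00919057,  0.0039117 ]), array([-0.00070916,  0.00028395, -0.0024406 ]))
```

```bash
python3 -m crank '[[0.02,-0.009,0.0035,0,0,0,0],[0.045,-0.009,0.0035,0,0,0,0],[0.05,-0.009,0.0035,0,0,0,0],[0.055,-0.009,0.0035,0,0,0,0],[0.055,-0.009,0.0035,0,0,0,0]]'; python3 -c "
from h import *
st()
for n in ['scene','side']: grab(n,n+'2')
st()
a=cv2.imread('pics/scene2.png')[100:230,190:310]; cv2.imwrite('pics/sc_z2.png',cv2.resize(a,None,fx=4.5,fy=4.5,interpolation=2))
a=cv2.imread('pics/side2.png')[115:255,195:375]; cv2.imwrite('pics/si_z2.png',cv2.resize(a,None,fx=4,fy=4,interpolation=2))"
```

```text
t: 2.92
eef_pos: [0.5837, 0.0079, 0.1863]
ee_rot: [1.46, 1.57, 0.166]
force: [-0.3, -0.3, 0.4]
width: 0.0005
t 2.92 p [583.7   7.9 186.3] jaw -74.1 tip [ 0.001  0.    -1.   ] F [-0.33 -0.26  0.44] w 0.0005 q [ 0.35  0.24 -0.25  0.   -1.08  1.5 ]
t 3.02 p [583.7   7.8 186.4] jaw -74.11 tip [ 0.001  0.    -1.   ] F [-0.12  0.3   0.76] w 0.0003 q [ 0.35  0.24 -0.25  0.   -1.08  1.5 ]
```

View pics/sc_z2.png

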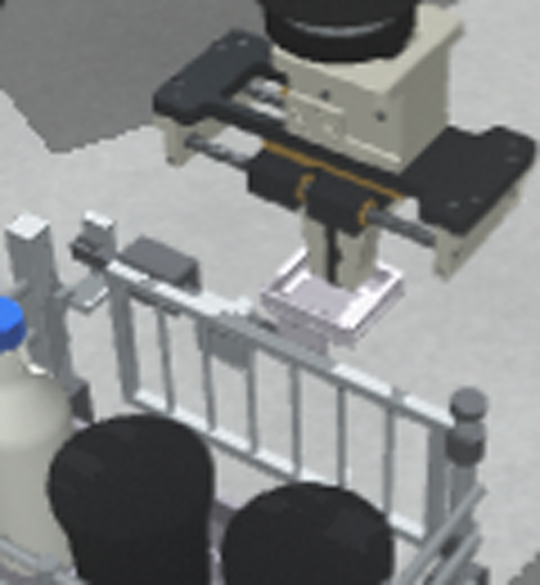

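View pics/si_z2.png

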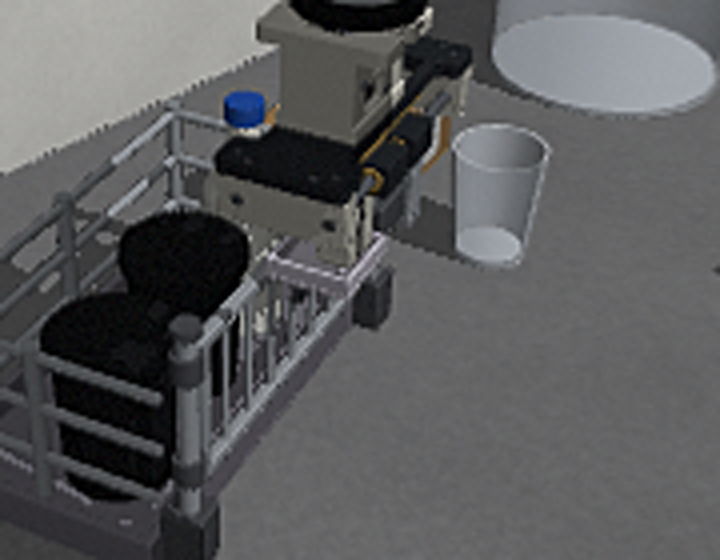

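```bash
python3 -m crank '[[0.003,0,0,0,0,0,0],[0.006,0,0,0,0,0,0],[0.006,0,0,0,0,0,0]]';  python3 -m crank '[[0.002,0,0,0,0,0,0],[0.004,0,0,0,0,0,0],[0.004,0,0,0,0,0,0]]'; python3 -m crank '[[0.002,0,0,0,0,0,0],[0.003,0,0,0,0,0,0],[0.003,0,0,0,0,0,0]]'
```

```text
t: 3.4
eef_pos: [0.5834, 0.0077, 0.1797]
ee_rot: [0.95, 1.571, -0.343]
force: [-1.0, 1.1, 3.1]
width: 0.0001
t: 3.78
eef_pos: [0.5834, 0.0088, 0.1763]
ee_rot: [2.355, 1.569, 1.062]
force: [-4.9, 6.5, 7.6]
width: 0.0
t: 4.15
eef_pos: [0.5836, 0.0092, 0.1735]
ee_rot: [2.232, 1.568, 0.939]
force: [-3.3, 7.7, 8.7]
width: 0.0002
```

```bash
python3 -m crank '[[0,0,-0.002,0,0,0,0],[0,0,-0.003,0,0,0,0],[0,0,-0.003,0,0,0,0]]';python3 -c "
from h import *
for n in ['scene','side','wrist']: grab(n,n+'3')
st()
a=cv2.imread('pics/scene3.png')[130:200,210:290]; cv2.imwrite('pics/sc_z3.png',cv2.resize(a,None,fx=8,fy=8,interpolation=2))
a=cv2.imread('pics/side3.png')[145:215,235:315]; cv2.imwrite('pics/si_z3.png',cv2.resize(a,None,fx=8,fy=8,interpolation=2))"
```

```text
t: 4.53
eef_pos: [0.583, 0.0105, 0.1729]
ee_rot: [1.269, 1.57, -0.025]
force: [0.8, -1.0, 3.6]
width: 0.0005
t 4.67 p [582.9  10.5 172.7] jaw -74.12 tip [ 0.001  0.    -1.   ] F [ 2.15 -0.12  4.3 ] w 0.0006 q [ 0.35  0.25 -0.27  0.   -1.05  1.49]
```

View pics/sc_z3.png

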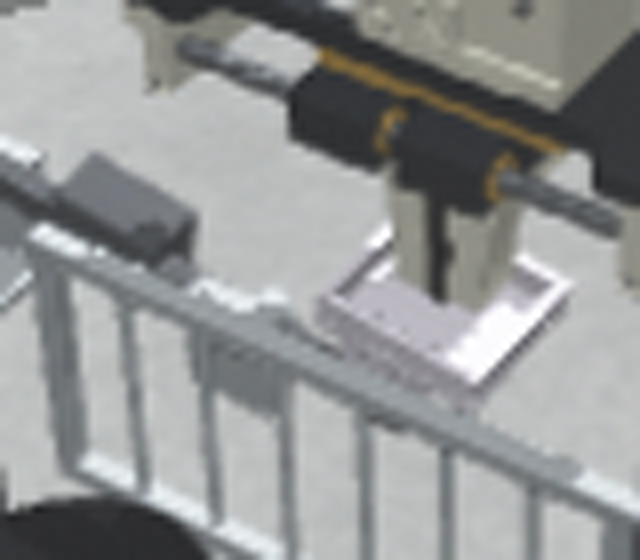

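View pics/si_z3.png

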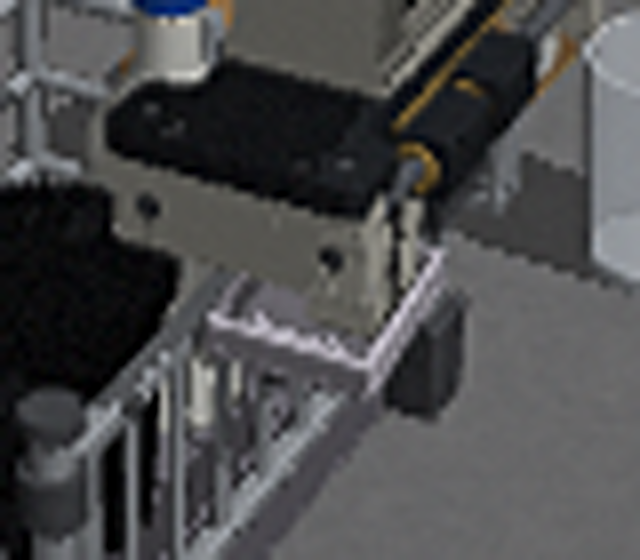

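View pics/wrist3.png

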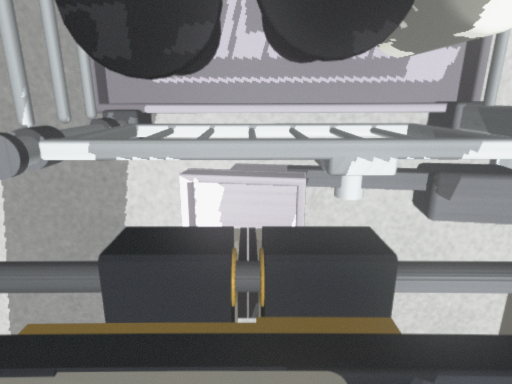

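```bash
python3 -m crank '[[0.001,0,-0.0005,0,0,0,0],[0.002,0,-0.001,0,0,0,0],[0.002,0,-0.001,0,0,0,0]]';  python3 -m crank '[[0.001,0,-0.0005,0,0,0,0],[0.0015,0,-0.001,0,0,0,0],[0.0015,0,-0.001,0,0,0,0]]'
```

```text
t: 5.05
eef_pos: [0.5821, 0.0116, 0.1704]
ee_rot: [-2.33, 1.571, 2.66]
force: [1.4, 0.1, 2.1]
width: 0.0008
t: 5.42
eef_pos: [0.5817, 0.0124, 0.1689]
ee_rot: [-1.559, 1.57, -2.853]
force: [1.9, -0.7, 2.1]
width: 0.0004
```

```bash
python3 -m crank '[[0.001,0,-0.0005,0,0,0,0],[0.0015,0,-0.0005,0,0,0,0],[0.0015,0,-0.0005,0,0,0,0]]';  python3 -m crank '[[0.001,0,-0.0005,0,0,0,0],[0.0015,0,-0.0005,0,0,0,0],[0.0015,0,-0.0005,0,0,0,0]]'; python3 -c "
from h import *
for n in ['scene','side','wrist']: grab(n,n+'4')
st()
a=cv2.imread('pics/scene4.png')[130:210,180:290]; cv2.imwrite('pics/sc_z4.png',cv2.resize(a,None,fx=7,fy=7,interpolation=2))"
```

```text
t: 5.8
eef_pos: [0.5815, 0.013, 0.1674]
ee_rot: [-1.951, 1.57, 3.038]
force: [0.8, -0.1, 2.9]
width: 0.0007
t: 6.18
eef_pos: [0.5814, 0.0135, 0.1659]
ee_rot: [-1.939, 1.57, 3.05]
force: [-0.2, -0.0, 3.4]
width: 0.0005
t 6.33 p [581.4  13.5 165.9] jaw -74.12 tip [-0.  0. -1.] F [0.42 0.42 2.9 ] w 0.0005 q [ 0.36  0.25 -0.28 -0.   -1.03  1.49]
```

View pics/sc_z4.png

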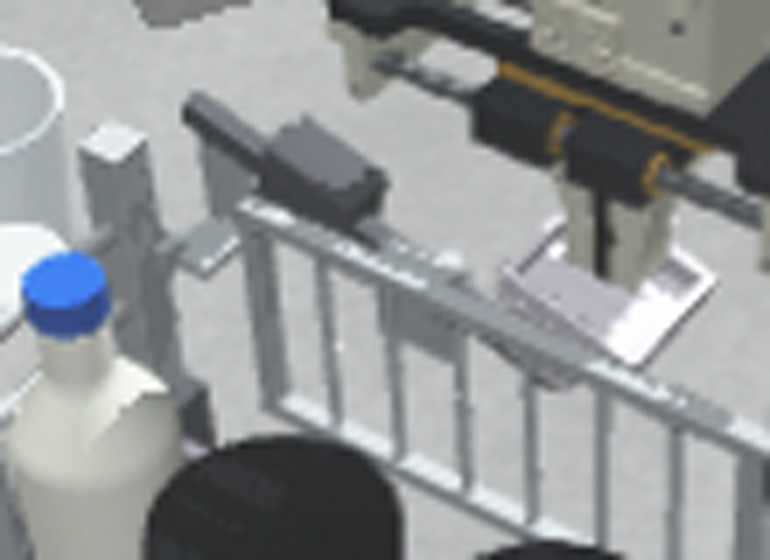

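View pics/wrist4.png

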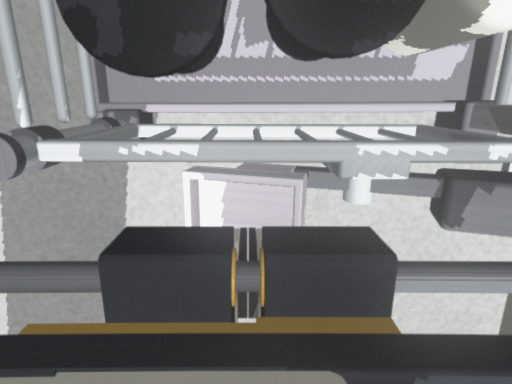

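```bash
python3 - <<'E'
from h import *
A=load('scene4')
# lever tri says c at (592.7,10.5)
O2=np.array([.5927,.0105])-(pen2w(-38,20)-O)
def P(x,y,z): return np.r_[O2+pen2w(x,y)-O,z/1000]
for off in (4,8,12):
  for L in (115,125):
    for th in (0,.15,.2,.25,.3):
      zz=135+off+L*np.sin(th)+6*np.cos(th); y=-35-L*np.cos(th)+6*np.sin(th)
      u,v=proj(A,P(-18,y,zz)); u0,v0=proj(A,P(-18,-35-L,135+off+6)) 
      print(off,L,th,'zoom4',np.round([(u-180)*7,(v-130)*7]))
  for y in (-155,-135): print('lip top',np.round((np.array(proj(A,P(-26,y,153+off)))-[180,130])*7))
E
python3 -c "
import cv2
a=cv2.imread('pics/scene1.png')[130:210,180:290]; cv2.imwrite('pics/sc_z1b.png',cv2.resize(a,None,fx=7,fy=7,interpolation=2))"
```

```text
4 115 0 zoom4 [196. 182.]
4 115 0.15 zoom4 [195. 151.]
4 115 0.2 zoom4 [196. 141.]
4 115 0.25 zoom4 [198. 131.]
4 115 0.3 zoom4 [200. 121.]
4 125 0 zoom4 [176. 173.]
4 125 0.15 zoom4 [175. 139.]
4 125 0.2 zoom4 [176. 128.]
4 125 0.25 zoom4 [178. 117.]
4 125 0.3 zoom4 [180. 107.]
lip top [196. 143.]
lip top [235. 161.]
8 115 0 zoom4 [195. 174.]
8 115 0.15 zoom4 [194. 143.]
8 115 0.2 zoom4 [195. 132.]
8 115 0.25 zoom4 [197. 123.]
8 115 0.3 zoom4 [199. 113.]
8 125 0 zoom4 [175. 165.]
8 125 0.15 zoom4 [174. 131.]
8 125 0.2 zoom4 [175. 120.]
8 125 0.25 zoom4 [176. 109.]
8 125 0.3 zoom4 [179.  99.]
lip top [194. 135.]
lip top [234. 153.]
12 115 0 zoom4 [194. 167.]
12 115 0.15 zoom4 [193. 135.]
12 115 0.2 zoom4 [194. 124.]
12 115 0.25 zoom4 [195. 115.]
12 115 0.3 zoom4 [198. 105.]
12 125 0 zoom4 [174. 158.]
12 125 0.15 zoom4 [173. 123.]
12 125 0.2 zoom4 [174. 112.]
12 125 0.25 zoom4 [175. 101.]
12 125 0.3 zoom4 [177.  91.]
lip top [193. 127.]
lip top [233. 145.]
```

View pics/sc_z1b.png

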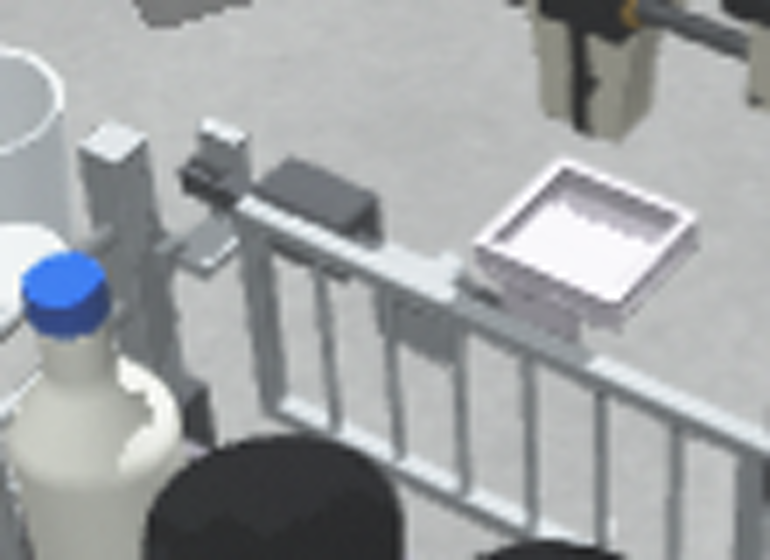

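```bash
python3 -m crank '[[0.0005,0,0,0,0,0,0],[0.001,0,0,0,0,0,0],[0.001,0,0,0,0,0,0]]'; python3 -m crank '[[0.0005,0,0,0,0,0,0],[0.001,0,0,0,0,0,0],[0.001,0,0,0,0,0,0]]'
```

```text
t: 6.7
eef_pos: [0.5819, 0.0134, 0.1658]
ee_rot: [1.272, 1.57, -0.022]
force: [-2.2, 0.7, 7.9]
width: 0.0005
t: 7.08
eef_pos: [0.5822, 0.0134, 0.1656]
ee_rot: [1.247, 1.569, -0.046]
force: [-3.4, 0.1, 12.7]
width: 0.0001
```

```bash
python3 -m crank '[[-0.0013,0,0,0,0,0,0],[-0.0013,-0.002,0,0,0,0,0],[-0.0013,-0.004,0,0,0,0,0],[-0.0013,-0.005,0,0,0,0,0],[-0.0013,-0.007,-0.001,0.02,0,0,0]]'; python3 -c "
from h import *
st()"
```

```text
t: 7.7
eef_pos: [0.5759, 0.0136, 0.1659]
ee_rot: [1.807, 1.567, 0.493]
force: [3.0, 5.0, 4.9]
width: 0.0004
t 7.7 p [575.9  13.6 165.9] jaw -75.25 tip [ 0.003  0.002 -1.   ] F [3.03 5.   4.86] w 0.0004 q [ 0.36  0.24 -0.3  -0.   -1.03  1.47]
```

```bash
python3 -m crank '[[0,-0.001,-0.001,0.01,0,0,0],[0,-0.002,-0.002,0.02,0,0,0],[0,-0.004,-0.003,0.04,0,0,0]]'; python3 -c "
from h import *
st(); grab('scene','scene5')
a=cv2.imread('pics/scene5.png')[130:210,180:290]; cv2.imwrite('pics/sc_z5.png',cv2.resize(a,None,fx=7,fy=7,interpolation=2))"
```

```text
t: 8.07
eef_pos: [0.5709, 0.0149, 0.1659]
ee_rot: [1.661, 1.569, 0.308]
force: [2.7, 2.2, 5.8]
width: 0.0006
t 8.07 p [570.9  14.9 165.9] jaw -77.56 tip [ 0.002  0.001 -1.   ] F [2.68 2.19 5.84] w 0.0006 q [ 0.37  0.24 -0.31  0.   -1.02  1.42]
```

View pics/sc_z5.png

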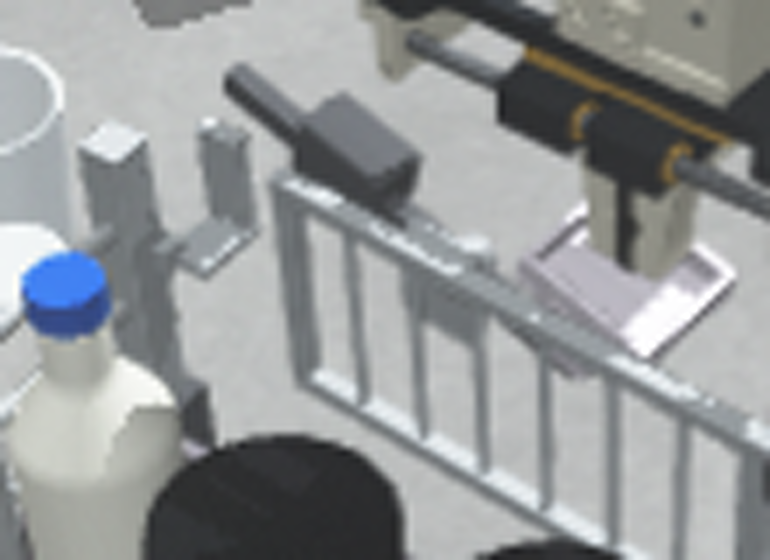

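```bash
cat >> h.py <<'E'
H=np.array([.5989,.1268])
def arc(phis,p=None,jaw=None,rscale=1.0):
    s=get_state(); R=Rt(s); p=s['eef_pos'][:2] if p is None else np.array(p); r=p-H
    for f in phis:
        c,n=np.cos(f),np.sin(f); q=np.array([[c,n],[-n,c]])@r*rscale+H-p
        d=R.T@np.r_[q,0]; print(f,np.round(d[1:]*1000,1))
E
python3 -c "
from h import *
arc([.05,.1,.15,.2,.25,.3,.35,.4])"
```

```text
0.05 [-5.1 -2.7]
0.1 [-10.   -5.7]
0.15 [-14.8  -8.9]
0.2 [-19.5 -12.3]
0.25 [-23.9 -16. ]
0.3 [-28.2 -19.9]
0.35 [-32.2 -24. ]
0.4 [-36.1 -28.3]
```

```bash
python3 -m crank '[[0,-0.003,-0.0015,0.03,0,0,0],[0,-0.0065,-0.0035,0.065,0,0,0],[0,-0.01,-0.0055,0.1,0,0,0],[0,-0.0135,-0.008,0.135,0,0,0],[0,-0.017,-0.0105,0.17,0,0,0],[0,-0.0195,-0.0125,0.2,0,0,0]]'; python3 -c "
from h import *
st(); arc([.05,.1,.15,.2,.25,.3,.35,.4])
grab('scene','scene6');grab('side','side6')
a=cv2.imread('pics/scene6.png')[110:210,180:310]; cv2.imwrite('pics/sc_z6.png',cv2.resize(a,None,fx=6,fy=6,interpolation=2))"
```

```text
t: 8.88
eef_pos: [0.5489, 0.0229, 0.1658]
ee_rot: [1.885, 1.569, 0.331]
force: [3.8, 3.2, 5.5]
width: 0.0005
t 8.88 p [548.9  22.9 165.8] jaw -89.08 tip [ 0.002  0.001 -1.   ] F [3.82 3.19 5.47] w 0.0005 q [ 0.4   0.2  -0.35  0.   -1.01  1.19]
0.05 [-5.1 -2.7]
0.1 [-10.   -5.7]
0.15 [-14.8  -8.9]
0.2 [-19.5 -12.3]
0.25 [-23.9 -16. ]
0.3 [-28.2 -19.9]
0.35 [-32.2 -24. ]
0.4 [-36.1 -28.3]
```

View pics/sc_z6.png

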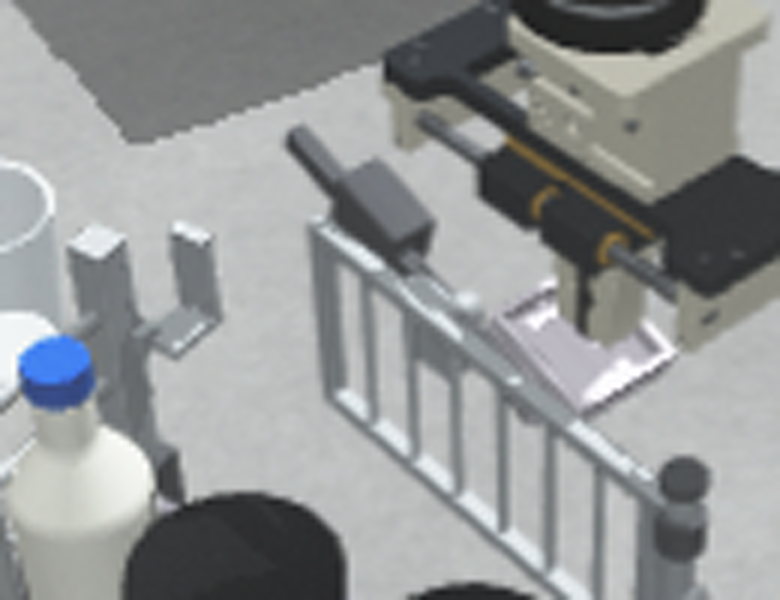

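```bash
python3 -m crank '[[0,-0.005,-0.0027,0.05,0,0,0],[0,-0.01,-0.0057,0.1,0,0,0],[0,-0.0148,-0.0089,0.15,0,0,0],[0,-0.0195,-0.0123,0.2,0,0,0],[0,-0.0239,-0.016,0.25,0,0,0],[0,-0.0282,-0.0199,0.3,0,0,0],[0,-0.0322,-0.024,0.35,0,0,0],[0,-0.0361,-0.0283,0.4,0,0,0]]'; python3 -c "
from h import *
st(); arc([.05,.1,.15,.2,.25,.3,.35,.4])
grab('scene','scene7')
a=cv2.imread('pics/scene7.png')[100:210,180:320]; cv2.imwrite('pics/sc_z7.png',cv2.resize(a,None,fx=5,fy=5,interpolation=2))"
```

```text
t: 9.98
eef_pos: [0.5126, 0.0505, 0.1658]
ee_rot: [2.191, 1.568, 0.236]
force: [5.3, 2.8, 3.6]
width: 0.0007
t 9.97 p [512.6  50.5 165.8] jaw -112.02 tip [ 0.002  0.001 -1.   ] F [5.29 2.77 3.65] w 0.0007 q [ 0.48  0.14 -0.43  0.   -1.    0.71]
0.05 [-5.1 -2.7]
0.1 [-10.   -5.6]
0.15 [-14.8  -8.8]
0.2 [-19.5 -12.3]
0.25 [-23.9 -15.9]
0.3 [-28.2 -19.8]
0.35 [-32.2 -23.9]
0.4 [-36.1 -28.1]
```

View pics/sc_z7.png

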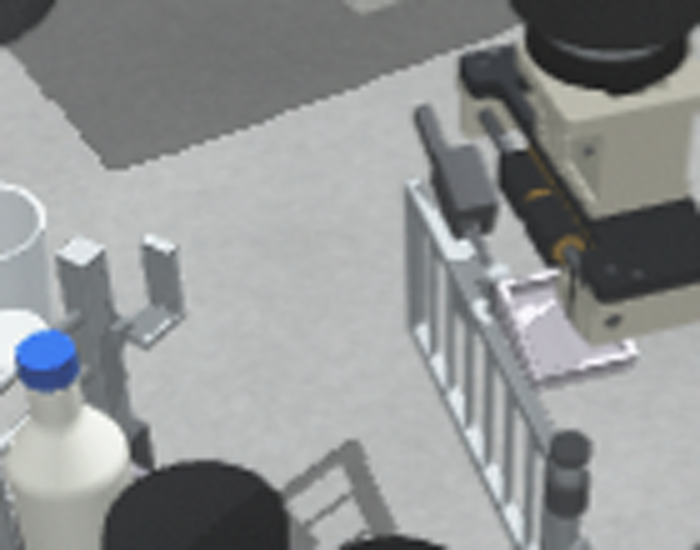

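```bash
python3 -m crank '[[0,-0.005,-0.0027,0.05,0,0,0],[0,-0.01,-0.0057,0.1,0,0,0],[0,-0.0148,-0.0089,0.15,0,0,0],[0,-0.0195,-0.0123,0.2,0,0,0],[0,-0.0239,-0.016,0.25,0,0,0],[0,-0.0282,-0.0199,0.3,0,0,0],[0,-0.0322,-0.024,0.35,0,0,0],[0,-0.0361,-0.0283,0.4,0,0,0]]'; python3 -c "
from h import *
st(); arc([.05,.1,.15,.2,.25,.3,.35,.4])
grab('scene','scene8')
a=cv2.imread('pics/scene8.png')[100:210,180:320]; cv2.imwrite('pics/sc_z8.png',cv2.resize(a,None,fx=5,fy=5,interpolation=2))"
```

```text
t: 11.02
eef_pos: [0.4897, 0.0899, 0.1659]
ee_rot: [2.359, 1.569, 0.004]
force: [5.5, 0.6, 3.7]
width: 0.0008
t 11.03 p [489.7  89.9 165.9] jaw -134.94 tip [ 0.002  0.    -1.   ] F [5.47 0.64 3.73] w 0.0008 q [ 0.58  0.12 -0.46  0.   -0.99  0.21]
0.05 [-5.1 -2.7]
0.1 [-10.1  -5.6]
0.15 [-14.9  -8.8]
0.2 [-19.5 -12.2]
0.25 [-24.  -15.9]
0.3 [-28.2 -19.7]
0.35 [-32.3 -23.8]
0.4 [-36.2 -28.1]
```

View pics/sc_z8.png

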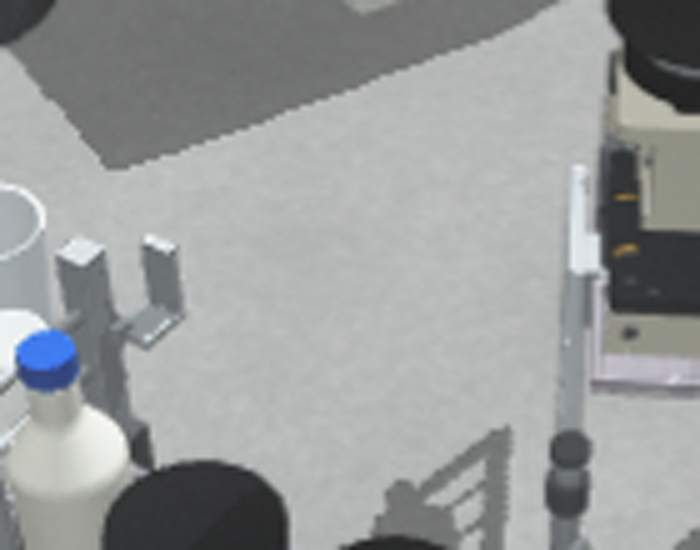

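```bash
python3 -m crank '[[0,-0.005,-0.0027,0.05,0,0,0],[0,-0.01,-0.0057,0.1,0,0,0],[0,-0.0148,-0.0089,0.15,0,0,0],[0,-0.0195,-0.0123,0.2,0,0,0],[0,-0.0239,-0.016,0.25,0,0,0],[0,-0.0282,-0.0199,0.3,0,0,0],[0,-0.0322,-0.024,0.35,0,0,0],[0,-0.0361,-0.0283,0.4,0,0,0],[0,-0.0385,-0.031,0.43,0,0,0],[0,-0.0395,-0.033,0.45,0,0,0]]'; python3 -c "
from h import *
st()
grab('scene','scene9');grab('side','side9')"
```

```text
t: 12.32
eef_pos: [0.4843, 0.1404, 0.1658]
ee_rot: [1.612, 1.569, -1.192]
force: [1.7, -1.7, 7.4]
width: 0.0006
t 12.32 p [484.3 140.4 165.8] jaw -160.67 tip [ 0.    -0.001 -1.   ] F [ 1.7  -1.73  7.42] w 0.0006 q [ 0.67  0.13 -0.45  0.   -1.   -0.34]
```

View pics/scene9.png

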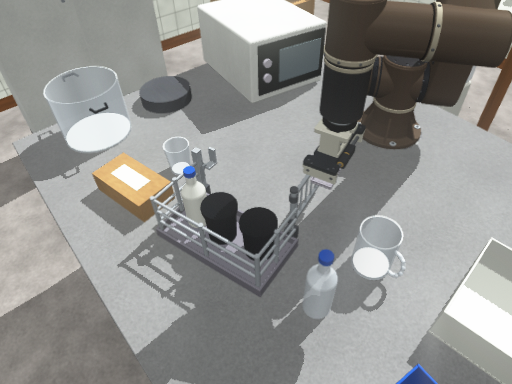

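View pics/side9.png

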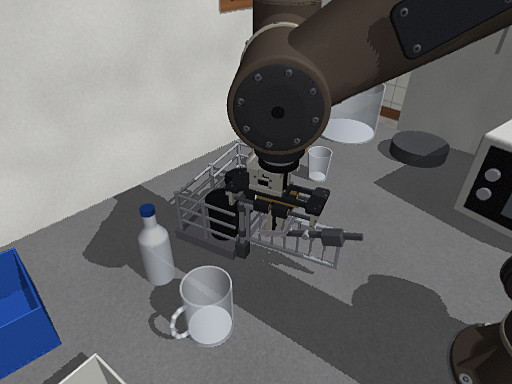

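```bash
python3 -m crank '[[0,-0.004,-0.002,0.04,0,0,0],[0,-0.008,-0.0045,0.08,0,0,0],[0,-0.010,-0.0057,0.1,0,0,0],[0,-0.010,-0.0057,0.1,0,0,0]]'; python3 -c "
from h import *
st()
grab('side','side10')
a=cv2.imread('pics/side10.png')[170:285,215:375]; cv2.imwrite('pics/si_z10.png',cv2.resize(a,None,fx=5,fy=5,interpolation=2))"
```

```text
t: 12.92
eef_pos: [0.4862, 0.1519, 0.1657]
ee_rot: [1.669, 1.57, -1.235]
force: [1.6, -0.4, 6.8]
width: 0.0003
t 12.93 p [486.2 151.9 165.7] jaw -166.38 tip [ 0.    -0.001 -1.   ] F [ 1.6  -0.4   6.81] w 0.0003 q [ 0.69  0.14 -0.44  0.   -1.   -0.45]
```

View pics/si_z10.png

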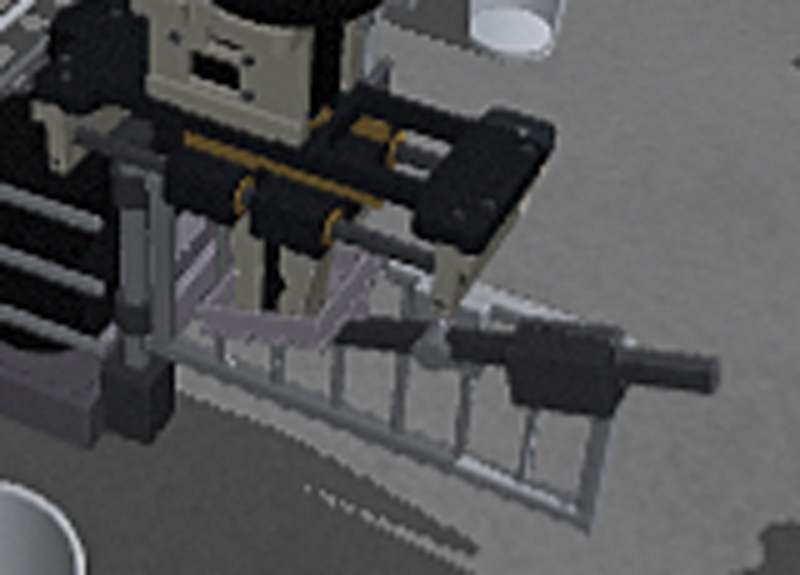

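```bash
python3 - <<'E'
from h import *
B=load('side10')
d=lambda x,y,z:onz(B,215+(x+.5)/5-.5,170+(y+.5)/5-.5,z)[:2]
for z in (.03,.04,.05,.06):
  a,b=d(160,350,z),d(590,530,z); u=b-a
  # closed direction: -y pen = -74deg ; opened = -74deg - phi
  print(z,np.round(a*1e3),np.round(b*1e3),np.linalg.norm(u),'phi',np.radians(-74)-np.arctan2(u[1],u[0])%(2*np.pi)+2*np.pi)
E
```

```text
0.03 [606. 103.] [376.  49.] 0.2358164301848403 phi 1.621097629488908
0.04 [598. 110.] [372.  58.] 0.23216885354401323 phi 1.621097629488908
0.05 [591. 118.] [368.  66.] 0.22852127690318616 phi 1.621097629488908
0.06 [583. 125.] [364.  74.] 0.22487370026235895 phi 1.621097629488908
```

```bash
python3 -m crank '[[-0.002,0.001,0.001,0,0,0,0],[-0.005,0.002,0.002,0,0,0,0],[-0.008,0.002,0.004,0,0,0,0],[-0.011,0.002,0.005,0,0,0,0],[-0.014,0.002,0.006,0,0,0,0],[-0.017,0.002,0.006,0,0,0,0],[-0.021,0.002,0.006,0,0,0,0]]'; python3 -c "
from h import *
st()"
```

```text
t: 13.85
eef_pos: [0.4802, 0.1487, 0.186]
ee_rot: [0.245, 1.569, -2.659]
force: [-0.6, -0.2, -0.2]
width: 0.0006
t 13.85 p [480.2 148.7 186. ] jaw -166.38 tip [-0.001 -0.001 -1.   ] F [-0.58 -0.18 -0.23] w 0.0006 q [ 0.69  0.11 -0.42 -0.   -1.05 -0.45]
```

Free of contact. I'll lift clear and check.

```bash
python3 -m crank '[[-0.02,0,0,0,0,0,0],[-0.06,0,0,0,0,0,0],[-0.11,0,0,0,0,0,0],[-0.14,0,0,0,0,0,0],[-0.15,0,0,0,0,0,0],[-0.15,0,0,0,0,0,0]]'; python3 -c "
from h import *
st()
grab('side','side11');grab('scene','scene11')
a=cv2.imread('pics/side11.png')[150:285,205:375]; cv2.imwrite('pics/si_z11.png',cv2.resize(a,None,fx=4.5,fy=4.5,interpolation=2))"
```

```text
t: 14.6
eef_pos: [0.4806, 0.1491, 0.3362]
ee_rot: [-1.76, 1.57, 1.619]
force: [-0.3, 0.3, -0.0]
width: 0.0003
t 14.6 p [480.6 149.1 336.2] jaw -166.37 tip [-0.     0.001 -1.   ] F [-0.35  0.31 -0.02] w 0.0003 q [ 0.69  0.02 -0.17 -0.   -1.38 -0.45]
```

View pics/si_z11.png

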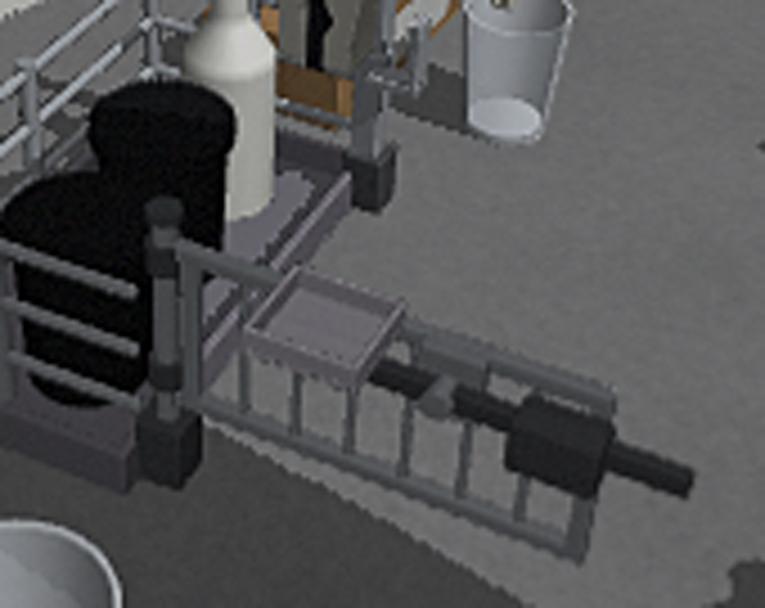

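View pics/scene11.png

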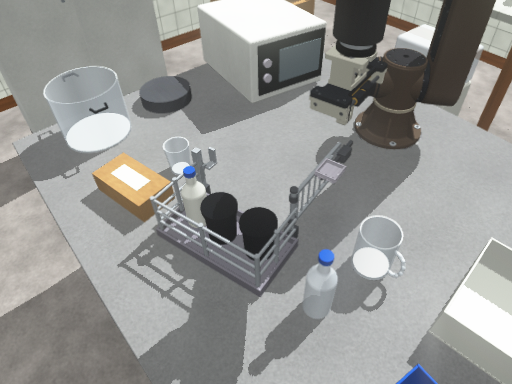

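```bash
python3 - <<'E'
from h import *
from station import job_done
B=load('side11')
d=lambda x,y,z:onz(B,205+(x+.5)/4.5-.5,150+(y+.5)/4.5-.5,z)[:2]
u=d(585,560,.045)-d(195,405,.045); print('phi',np.radians(-74)-np.arctan2(u[1],u[0])%(2*np.pi)+2*np.pi)
# things moved?
a=load('scene0')['pixels'].astype(int);b=load('scene11')['pixels'].astype(int)
for n,(x0,x1,y0,y1) in dict(jug=(355,410,215,282),beaker=(162,192,136,178),tray=(155,280,165,280)).items(): print(n,(np.abs(a-b)[y0:y1,x0:x1].max(2)>40).mean())
print(job_done())
E
```

```text
phi 1.5993696951260379
jug 0.01791044776119403
beaker 0.0
tray 0.13022608695652174
the job is handed in; nothing more can be done
None
```

The gate stands open at about 1.60 rad (92 degrees) by my measurement in the side picture, with the latch bar dropped. The job is handed in at about 15 s on the robot's clock.

**How it went:**
- I found the pen and lever by triangulating across the camera views. The gate was set about 8 mm high.
- I pressed the lever with shut fingertips until it met its stop. The highest reading I saw there was about 13 N. I then backed off about 1.3 mm.
- I drew the bar out past the catch and swung the gate along its arc at about 0.3–0.4 rad/s with about 7 N or less sideways.
- I eased off, let the bar drop and lifted the tool to 0.34 m, where the force read zero.

**Last checks:**
- **Gate and latch:** the latch bar is level with the gate rails in the picture.
- **Jug and beaker:** their image regions barely changed since the start (1.8% and 0% of pixels).
- **Pails and bottle:** 13% of pixels in the tray region changed. I put that down to the gate leaving that area and to shadows. The pails and bottle look to be in the same place by eye, but I did not measure their positions separately.

One small mismatch: while the lever was going down, the fingers briefly caught sideways with about 8 N. I corrected this by shifting them 3 mm towards the hinge.

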